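Press a stuck charger out of a whipper's charger holder

ROBOT

A 7-joint arm with a two-finger parallel gripper is mounted at the origin on a cart in front of the work surface, level with it; the furniture and walls round the work are solid. World frame = base frame: x ahead of the robot, y to its left, z up, the work surface at z = 0. Lengths are in m, angles in rad, forces in N, time in s.
With the tool pointing down it reaches from about 0.4 to 0.85 m from the base axis. Payload 4.5 kg.
Tool frame: the origin (TCP) lies between the finger pads; the fingertips stand 14 mm ahead of it and the grasp point (between the pads) lies 5 mm behind it; x points along the fingers, z is the direction in which the jaws open and shut, and the axes are right-handed (so a half turn about x gives the same grasp; the last joint's range is limited). The gripper opens to 88 mm and grips with 3 to 60 N. Pads are 18 mm wide; open, the fingers measure 123 mm over their backs; the gripper's body (75 mm by 187 mm) begins 45 mm behind the grasp point.
Start: joints at [1.136, 0.689, -0.195, 1.565, 0.157, 0.902, -0.215], TCP at [0.282, -0.558, 0.253] pointing down, gripper open.
Joint ranges: [-3.01, 3.01], [-0.46, 2.08], [-1.47, 1.51], [0.13, 2.56], [-1, 4.14], [0.04, 2.09], [-2.66, 2.66]. Speed limits (rad/s): [2.57, 2.57, 3.14, 3.14, 3.14, 3.14, 3.14].

INTERFACE

Orientations are given as a unit quaternion [x, y, z, w].
In Python, from plant import r, cams gives the robot as it stands.
- The arm moves only by the tool apply_moves, never from a script. Its arguments are lists of equal length, an entry for each row: "travel": the shift along the world's x, y, z in cm, a list of three; "roll": the turn about the world's z in degrees; "gripper": the finger opening in cm, from 0 to 8.81. In form: {"travel": [[x, y, z], ...], "roll": [roll, ...], "gripper": [gripper, ...]}. A call has exactly 8 rows; each row is the pose to reach, as a shift and turn from the pose commanded when the call began; what a row does not reach only later rows make up. A row lasts 1/12 s, in which the tool goes at most 41.7 mm and 7.16 degrees, less where a joint would pass 70% of its speed; a pose out of reach is approached as far as the arm can. A call with a gripper value outside its range is refused whole. The fingers move at their own pace and stop on an object; "newtons" is the grip in N (left out, the last holds). Time passes only in rows, so rows that repeat a pose let the fingers close, or fill a call up. It gives the time, the measured TCP pose, the force and the opening at its end, in the units of the state.
- r.get_state(): the state, without advancing time (a new reading comes with each control period).
- cams.snapshot(name): name is "scene" or "top" or "wrist"; returns a dict with "image" (420x560x3 uint8, red, green, blue), "fx", "fy", "cx", "cy" (pixels), "R" (3x3) and "t" (3): a world point X has camera coordinates R X + t. Camera axes: x right, y down, z forward; pixel columns grow to the right and rows downward; lengths in m; the calibration is good to about 2 mm. The wrist camera is an equidistant fisheye: a pixel r from the principal point sees the ray r / f radians off the axis. A picture is of the moment at which its call begins. There is no depth.
- r.finish_job(): hands the job in, once; it reports no verdict.
The state is a dict: "clock": time; "q": joint angles; "qd": joint speeds; "joint_torque": joint torques, N m; "tool_pos": TCP position; "eef_rot": TCP orientation; "contact_force": force on the tool from outside, world axes, zero at the start; "moment": the same for the moment, N m; "opening": opening from 0.0 (shut) to 1.0 (fully open).
Only numpy, scipy, OpenCV 4.12 (cv2) and the standard library are available. Lean on these libraries where they do the work, as an engineer would, in place of code of your own. Each camera call takes 0.05 s, during which the arm holds its last target. There are 200 camera calls.

TASK

The spent steel gas charger has jammed inside the cream whipper's black charger holder. Set the holder mouth down and fully home in the round seat of the steel press-out stand and let go of it; then take the push rod that hangs in the stand, find the off-centre vent hole in the holder's cap with it and push the charger right through, so that it drops into the tray below. Press gently throughout (a hard shove cracks the holder), hang the rod back in its own hole, leave the empty holder in the seat and disturb nothing else.

Things in the scene. Friction and masses are not known exactly. Their poses are not given: they have to be found in the camera images.
- stand: Press-out stand fixed to the counter: bright steel bridge on a dark 120 x 206 mm base; 92 x 196 mm deck, 12 mm thick, top 96 mm above the counter, a cheek at each end, open front and back. Origin on the counter under its middle, z up, y along its length. Deck holes: the larger (seat, dark ring round it) at y = -48 mm, the smaller (rod's rest) at y = +52 mm
- seat (a point): Centre of the seat hole (26.2 mm wide, sharp-edged, through the deck) at the deck's top face; z up, axes as the stand's
- rest (a point): Centre of the rod's rest hole (11 mm wide, through the deck) at the deck's top face; z up, axes as the stand's
- tray (a point): Middle of the floor of the open aluminium catch tray built into the stand under the seat (108 x 100 mm outside, 26 mm deep; floor 13 mm above the counter and 71 mm below the deck's underside); axes as the stand's
- holder: Charger holder: black ribbed plastic sleeve, 28 mm across, 75 mm tall, 70 g, first standing mouth down. Origin in the middle of the mouth (lower end), z up. Its lowest 12 mm are a skirt 24.5 mm across that enters the seat with 0.8 mm to spare all round; the 5 mm flange above it (34 mm across) then rests on the deck. Best gripped about 50 mm up. Its plastic may crack at 30 N
- holder_cap (a point): Middle of the top face of the holder's round metal cap (28 mm across, 5 mm thick), 75 mm above the mouth; z up along the sleeve. The cap's vent hole, 10.8 mm wide, has its centre 3.2 mm to one side of this point; the cap was pressed in at any turn, so the side differs each time and no pose tells it: look or feel for it. The bore below is 18.8 mm wide
- charger: Spent charger: steel bulb 18 mm across, 65 mm long, first out of sight in the holder, neck down, neck end 3 mm above the mouth, dome 2 mm under the cap. Origin at the neck end, z towards the dome. Jammed: sliding it takes about 8 to 18 N. Three sprung ribs, 17 to 27 mm above the mouth, grip it; it drops free once its dome is past them, the rod's tip some 60 mm below the cap's top face
- charger_mid (a point): Middle of the charger's length
- rod: Push rod, 110 g, 132 mm long: steel pin 8 mm across and 72 mm long, above it a steel collar (26 mm across, 5.5 mm thick) and a dark wooden handle (18 mm across, 54 mm long). Origin in the middle of the tip (lower end, 1 mm bevel), z up along it. First it hangs upright in the rest hole, collar on the deck. Best gripped 108 mm above the tip. Its collar meets the cap with the tip 72 mm down
- lid_stack: Stack of dark cup lids, 69 mm across, 39 mm tall, on one side of the stand with the holder on the other (either way round); stays where it is. Origin under its middle
- espresso_cup: White espresso cup, 55 mm tall, behind the stand; stays where it is. Origin under it
- steel_jug: Small steel milk jug, 87 mm tall, behind and left of the stand; stays where it is. Origin under it
- kitchen_timer: Flat white kitchen timer, 69 x 72 x 21 mm, right of and behind the stand; stays where it is. Origin under it
Things that resemble listed ones, but are neither listed nor needed, are in the scene too. What is shaped like the rod but red is not meant.

How it is judged:
By the outcome, as a careful person would: the job done as asked, in the order asked, and still so for the second after the job is handed in, with the robot touching nothing.
It also fails if it takes over 72 s, if anything falls off the work surface, if the arm or the gripper's body presses on something with over 40 N, if the wrist force passes 120 N, or if a joint passes its speed limit or range.

## Working session

There is one attempt and no reset: what is moved stays moved. The work goes in short steps, Python scripts to look and compute and a tool call to move; the robot and the scene stay as the last step left them, time stands still between calls to the robot, and variables do not carry over. Pictures are saved under pics/ and viewed, about 8 in all and at most 12, crops included, and the job is handed in when it is done.

Besides the shell and the picture viewer there is one more tool, called after "Request:" by a JSON object that holds its "name" and its "arguments". apply_moves: Moves the arm, as the interface text tells. Its arguments: {"type":"object","properties":{"travel":{"type":"array","items":{"type":"array","items":{"type":"number"}}},"roll":{"type":"array","items":{"type":"number"}},"gripper":{"type":"array","items":{"type":"number"}},"newtons":{"type":"number"}},"required":["travel","roll","gripper"]}

```bash
mkdir -p pics
cat > h.py <<'E'
import numpy as np, cv2
from plant import r, cams
def snap(n,f,crop=None,s=1):
    d=cams.snapshot(n); np.savez('pics/'+f+'.npz',**d)
    im=d['image'][:,:,::-1]
    save(im,f,crop,s); return d
def save(im,f,crop=None,s=1):
    if crop: x0,y0,x1,y1=crop; im=im[y0:y1,x0:x1]
    if s!=1: im=cv2.resize(im,None,fx=s,fy=s,interpolation=cv2.INTER_CUBIC)
    cv2.imwrite('pics/'+f+'.png',im)
def ray(d,u,v,fish=False):
    x=(u-d['cx'])/d['fx'];y=(v-d['cy'])/d['fy']
    if fish:
        t=np.hypot(x,y); c=np.array([x/t*np.sin(t),y/t*np.sin(t),np.cos(t)]) if t>1e-9 else np.array([0,0,1.])
    else: c=np.array([x,y,1.])
    return -d['R'].T@d['t'], d['R'].T@c
def atz(d,u,v,z,fish=False):
    o,k=ray(d,u,v,fish); return o+k*(z-o[2])/k[2]
def proj(d,X,fish=False):
    c=d['R']@np.array(X)+d['t']
    if fish:
        t=np.arctan2(np.hypot(c[0],c[1]),c[2]);h=np.hypot(c[0],c[1])
        return d['cx']+d['fx']*t*c[0]/h, d['cy']+d['fy']*t*c[1]/h
    return d['cx']+d['fx']*c[0]/c[2], d['cy']+d['fy']*c[1]/c[2]
E
python3 - <<'E'
from h import *
a=snap('top','top0'); b=snap('scene','sc0')
im=np.vstack([a['image'],b['image']])[:,:,::-1]
cv2.imwrite('pics/both.png',cv2.resize(im,(0,0),fx=.71,fy=.71))
for d in(a,b):print(d['fx'],d['cx'],d['cy'],d['R'].round(3).tolist(),(-d['R'].T@d['t']).round(3))
print(r.get_state())
E
```

```text
540.7164571846483 278.2523674282325 208.84942646269303 [[0.016, -1.0, 0.0], [-0.996, -0.016, -0.089], [0.089, 0.001, -0.996]] [0.484 0.012 1.589]
440.799238284344 276.7900322811638 213.4058914173062 [[0.825, -0.566, -0.004], [-0.255, -0.365, -0.895], [0.505, 0.739, -0.445]] [ 0.073 -0.802  0.566]
{'clock': 0.1, 'q': array([ 1.13577578,  0.6899222 , -0.19447696,  1.56621829,  0.15727372,
        0.90251032, -0.21511945]), 'qd': array([-0.00165446, -0.00285761,  0.00023319, -0.00300042, -0.00180791,
        0.00139599, -0.00135807]), 'joint_torque': array([-2.53841419e-03, -5.28502393e+01, -1.27122425e+00, -1.53838009e+01,
       -5.25770977e-02,  2.00091243e-03,  5.92576203e-05]), 'tool_pos': array([ 0.28209894, -0.55710742,  0.25198112]), 'eef_rot': array([ 0.37045995,  0.60298722, -0.36991908,  0.60193498]), 'contact_force': array([-0.00863064,  0.27948824,  0.33214374]), 'moment': array([-0.01949307, -0.0707736 ,  0.01382187]), 'opening': 0.9982710908438356}
```

View pics/top0.png

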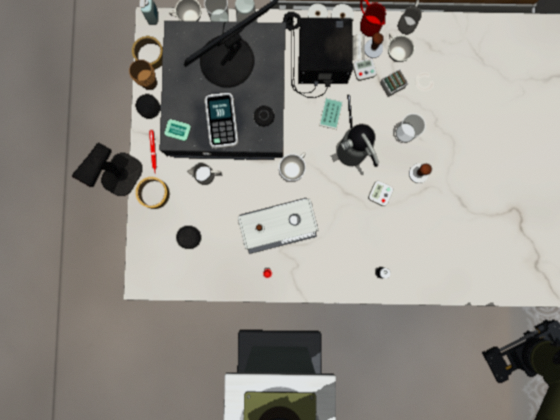

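View pics/sc0.png

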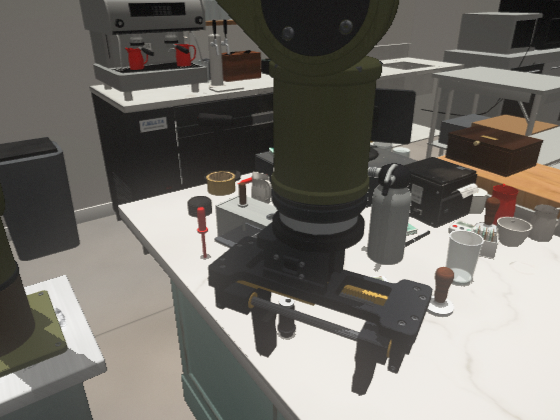

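Top picture: the stand is at about (278,225), with the seat ring at (295,219) and the brown rod at (259,227). The red look-alike rod is at (267,273), the lid stack at (188,237), and the holder candidate at (382,272). The other brown-knobbed thing, at (421,172), is a tamper on the counter. I'll confirm with a crop.

Run:
```python
from h import *
d=np.load('pics/top0.npz'); im=d['image'][:,:,::-1]
a=cv2.resize(im[188:288,232:327],None,fx=5,fy=5,interpolation=cv2.INTER_CUBIC)
b=cv2.resize(im[247:297,360:405],None,fx=6,fy=5*2,interpolation=cv2.INTER_CUBIC)
b=cv2.resize(im[252:292,362:402],(300,300),interpolation=cv2.INTER_CUBIC)
c=np.zeros((500,300,3),np.uint8);c[:300]=b
cv2.imwrite('pics/crop1.png',np.hstack([a,c]))
for n,u,v,z in[('seat',294.7,219.3,.096),('rod',259,227,.15),('hold',381,271,.075)]:print(n,atz(d,u,v,z).round(4))
```

```text
seat [ 0.5887 -0.033   0.096 ]
rod [0.5628 0.0634 0.15  ]
hold [ 0.4499 -0.2757  0.075 ]
```

View pics/crop1.png

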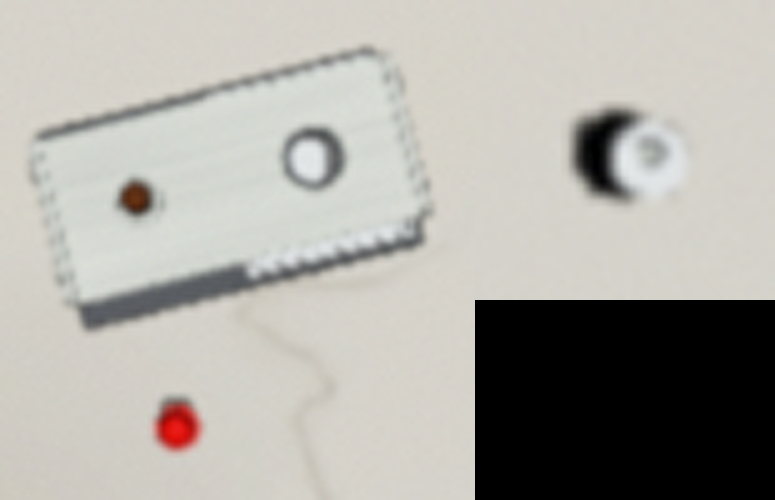

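The crop confirms the dark-handled rod hanging in the stand's rest hole, the seat ring at (294.6,219.6), the red rod apart from it, and the black holder with its bright cap at (385.3,273.1).

Run:
```python
from h import *
from scipy.spatial.transform import Rotation as Ro
d=np.load('pics/top0.npz')
C=lambda x,y:(232+x/5,188+y/5)
print('hold',atz(d,385.3,273.1,.075).round(4))
s=atz(d,*C(313,158),.096);print('seat',s)
p=[atz(d,*C(*c),.096) for c in[(40,135),(375,48),(430,213),(75,303)]];print(np.round(p,4))
for a,b in((0,1),(3,2)):
  v=p[a]-p[b];print(np.degrees(np.arctan2(-v[0],v[1])),np.linalg.norm(v))
m=np.mean(p,0);print('mid',m)
print('rod',atz(d,*C(136,197),.156).round(4),'red',atz(d,*C(177,428),.132))
M=Ro.from_quat(r.get_state()['eef_rot']).as_matrix();print(M.round(3))
```

```text
hold [ 0.4443 -0.2876  0.075 ]
seat [ 0.58784403 -0.03271653  0.096     ]
[[ 0.5981  0.1186  0.096 ]
 [ 0.6496 -0.0663  0.096 ]
 [ 0.5585 -0.0978  0.096 ]
 [ 0.5057  0.0972  0.096 ]]
15.563571754294108 0.19196179543268566
15.148157532146804 0.20201383261059166
mid [0.5779717  0.01294879 0.096     ]
rod [0.5614 0.0627 0.156 ] red [0.43931961 0.03915183 0.132     ]
[[-0.001  0.892  0.452]
 [ 0.001  0.452 -0.892]
 [-1.    -0.    -0.002]]
```

Request:
{"name": "apply_moves", "arguments": {"travel": [[2,3.4,-0.5],[4.1,6.8,-1],[6.1,10.1,-2],[8.1,13.5,-3],[10.1,16.9,-4],[12.2,20.3,-5],[14.2,23.7,-5],[16.2,27,-5]], "roll": [-1.5,-3,-4.5,-6,-7.5,-9,-10.5,-12], "gripper": [8.8,8.8,8.8,8.8,8.8,8.8,8.8,8.8], "newtons": 10}}

```text
clock: 0.77
tool_pos: [0.4445, -0.2853, 0.2019]
eef_rot: [0.431, 0.561, -0.432, 0.559]
contact_force: [0.1, -0.2, -0.3]
opening: 0.991
```

Run:
```python
from h import *
d=snap('wrist','w1');s=r.get_state();t=s['tool_pos'];print(t,s['clock'])
for X in(t,t-[0,0,.13],[*t[:2],.075]):print(proj(d,X,True))
print(d['fx'],d['cx'],d['cy'],(-d['R'].T@d['t']-t).round(4),d['R'].round(3).tolist())
save(d['image'][:,:,::-1],'w1',None,1.4)
```

```text
[ 0.45097389 -0.27576017  0.2022217 ] 0.8167
(np.float64(259.471698725054), np.float64(265.69721847273814))
(np.float64(268.0680305705168), np.float64(196.10981937042243))
(np.float64(267.9655785909954), np.float64(196.92205283739762))
325.19226210127806 278.11675058362124 210.1455664961422 [0.0647 0.0084 0.1318] [[0.255, -0.967, -0.0], [-0.928, -0.245, 0.282], [-0.273, -0.072, -0.959]]
```

View pics/w1.png

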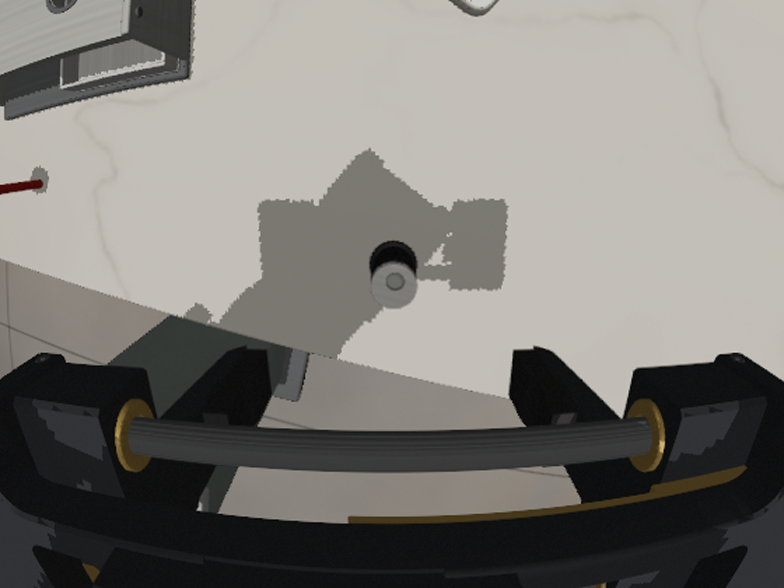

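The wrist view shows the cap centre near (394,286) in the 1.4x picture, which is (281,204) raw. The vent is a bit above that, and the holder lies right between the jaws.

Run:
```python
from h import *
d=np.load('pics/w1.npz'); save(d['image'][:,:,::-1],'w1c',(256,165,306,225),10)
print(atz(d,281.4,204.3,.075,True))
d=snap('wrist','w2'); s=r.get_state();print(s['tool_pos'],s['clock'],(-d['R'].T@d['t']-s['tool_pos']).round(4))
g=cv2.cvtColor(d['image'],cv2.COLOR_RGB2GRAY)
save(d['image'][:,:,::-1],'w2c',(240,160,310,230),8)
```

```text
[ 0.44771788 -0.2880429   0.075     ]
[ 0.44918855 -0.27937837  0.20239546] 0.8667 [0.0721 0.0216 0.1324]
```

View pics/w2c.png

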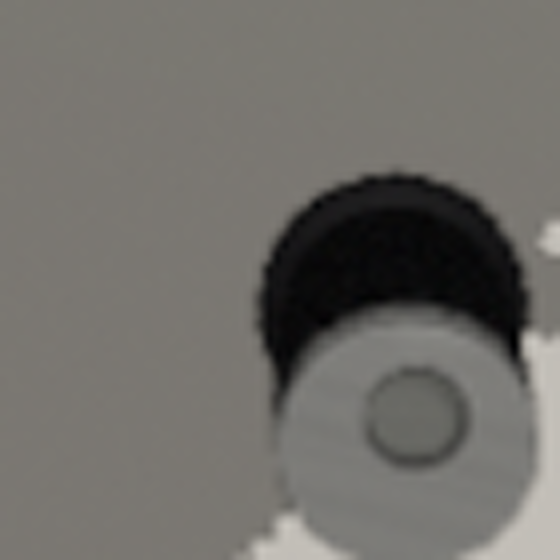

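Request:
{"name": "apply_moves", "arguments": {"travel": [[0,0,-2],[0,0,-4],[0,0,-6],[0,0,-7],[0,0,-8],[0,0,-8],[0,0,-8],[0,0,-8]], "roll": [0,0,0,0,0,0,0,0], "gripper": [8.8,8.8,8.8,8.8,8.8,8.8,8.8,8.8]}}

```text
clock: 1.53
tool_pos: [0.4448, -0.288, 0.1234]
eef_rot: [0.431, 0.56, -0.431, 0.561]
contact_force: [-0.2, -0.3, -0.3]
opening: 1.0
```

Run:
```python
from h import *
d=snap('wrist','w3'); s=r.get_state();print(s['tool_pos'],s['clock'],(-d['R'].T@d['t']-s['tool_pos']).round(4))
print(d['R'].round(3).tolist())
t=s['tool_pos'];print(proj(d,[t[0],t[1],.075],True))
save(d['image'][:,:,::-1],'w3c',(220,160,340,260),6)
```

```text
[ 0.44492804 -0.28799743  0.12359131] 1.5833 [0.0707 0.0182 0.1322]
[[0.256, -0.967, 0.002], [-0.928, -0.245, 0.279], [-0.27, -0.074, -0.96]]
(np.float64(276.6384940785552), np.float64(242.86846462112453))
```

View pics/w3c.png

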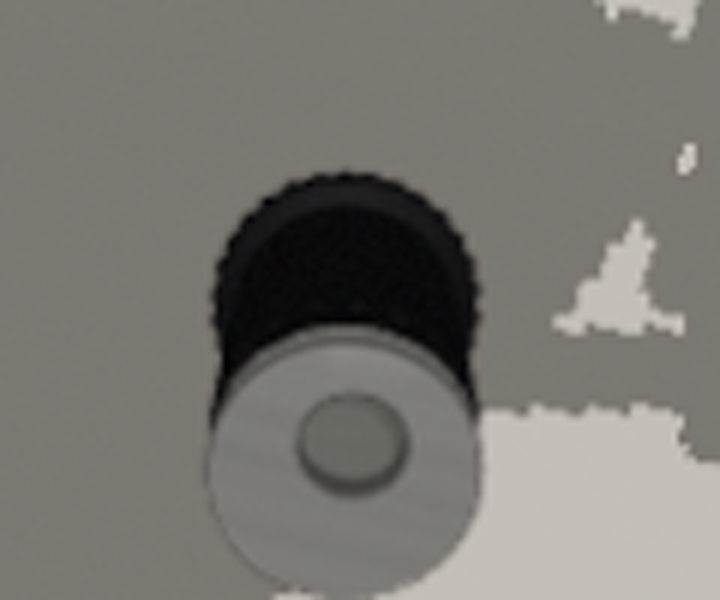

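Run:
```python
from h import *
d=np.load('pics/w3.npz')
c=atz(d,277.5,238.,.075,True);v=atz(d,278.7,233.8,.075,True);print(c,v,(v-c)*1e3,np.linalg.norm(v-c))
```

```text
[ 0.44808437 -0.28769706  0.075     ] [ 0.45084713 -0.2877027   0.075     ] [ 2.76275881 -0.0056354   0.        ] 0.0027627645582051228
```

Request:
{"name": "apply_moves", "arguments": {"travel": [[0.3,0,-1],[0.3,0,-3.5],[0.3,0,-6],[0.3,0,-7.8],[0.3,0,-7.8],[0.3,0,-7.8],[0.3,0,-7.8],[0.3,0,-7.8]], "roll": [0,0,0,0,0,0,0,0], "gripper": [8.8,7,6,5,4,3.5,3,2.5], "newtons": 8}}

```text
clock: 2.25
tool_pos: [0.4482, -0.288, 0.0459]
eef_rot: [0.431, 0.56, -0.431, 0.561]
contact_force: [0.5, -0.2, 0.2]
opening: 0.49
```

Request:
{"name": "apply_moves", "arguments": {"travel": [[0,0,0],[0,0,0],[0,0,0],[0,0,0],[0,0,0.5],[0,0,2],[0,0,4],[0,0,6]], "roll": [0,0,0,0,0,0,0,0], "gripper": [2,1.5,1.5,1.5,1.5,1.5,1.5,1.5], "newtons": 14}}

```text
clock: 2.92
tool_pos: [0.4467, -0.2872, 0.1051]
eef_rot: [0.431, 0.561, -0.431, 0.56]
contact_force: [1.1, 0.5, -1.7]
opening: 0.318
```

Run:
```python
from h import *
s=r.get_state();print(s)
```

```text
{'clock': 2.9167, 'q': array([ 0.51674271,  0.80109026, -0.05355813,  1.96771643,  0.10486572,
        0.3773257 , -0.9295542 ]), 'qd': array([ 0.04497408, -0.44618794, -0.06922588, -0.09188716, -0.0418944 ,
        0.52141686,  0.03825909]), 'joint_torque': array([-2.87397327e-01, -4.73151076e+01,  7.61305522e-01, -6.83931470e+00,
        2.88449664e-02, -5.36762942e-01, -4.31293203e-02]), 'tool_pos': array([ 0.4467105 , -0.28724923,  0.10510154]), 'eef_rot': array([ 0.43096824,  0.56113589, -0.43129425,  0.55980189]), 'contact_force': array([ 1.09367101,  0.54037659, -1.69459476]), 'moment': array([ 0.03449206,  0.00557099, -0.03692537]), 'opening': 0.317508102005424}
```

Request:
{"name": "apply_moves", "arguments": {"travel": [[0,1,4],[1,5,8],[2.5,9,9.5],[4,13,9.5],[5.5,17,9.5],[6.5,21,9.5],[7.3,23.8,9.5],[7.3,23.8,9.5]], "roll": [0,0,0,0,0,0,0,0], "gripper": [1.5,1.5,1.5,1.5,1.5,1.5,1.5,1.5]}}

```text
clock: 3.58
tool_pos: [0.5225, -0.0394, 0.2]
eef_rot: [0.43, 0.564, -0.425, 0.563]
contact_force: [1.3, 0.7, -1.2]
opening: 0.318
```

Request:
{"name": "apply_moves", "arguments": {"travel": [[0,0,0],[0,0,0],[0,0,0],[0,0,0],[0,0,0],[0,0,0],[0,0,0],[0,0,0]], "roll": [0,0,0,0,0,0,0,0], "gripper": [1.5,1.5,1.5,1.5,1.5,1.5,1.5,1.5]}}

```text
clock: 4.25
tool_pos: [0.5203, -0.05, 0.1997]
eef_rot: [0.431, 0.56, -0.431, 0.56]
contact_force: [0.5, 0.1, -0.9]
opening: 0.318
```

Run:
```python
from h import *
d=snap('wrist','w4'); s=r.get_state();print(s['tool_pos'],s['contact_force'],s['clock'])
t=s['tool_pos'];print(proj(d,[.588,-.033,.096],True),proj(d,t+[0,0,.03],True))
save(d['image'][:,:,::-1],'w4c',(150,80,400,280),3.2)
```

```text
[ 0.52037286 -0.04989427  0.19974799] [-0.18461605 -0.11791147 -1.02204718] 4.3
(np.float64(277.9499779575414), np.float64(122.47518980830321)) (np.float64(275.77514243200625), np.float64(319.6711409298778))
```

View pics/w4c.png

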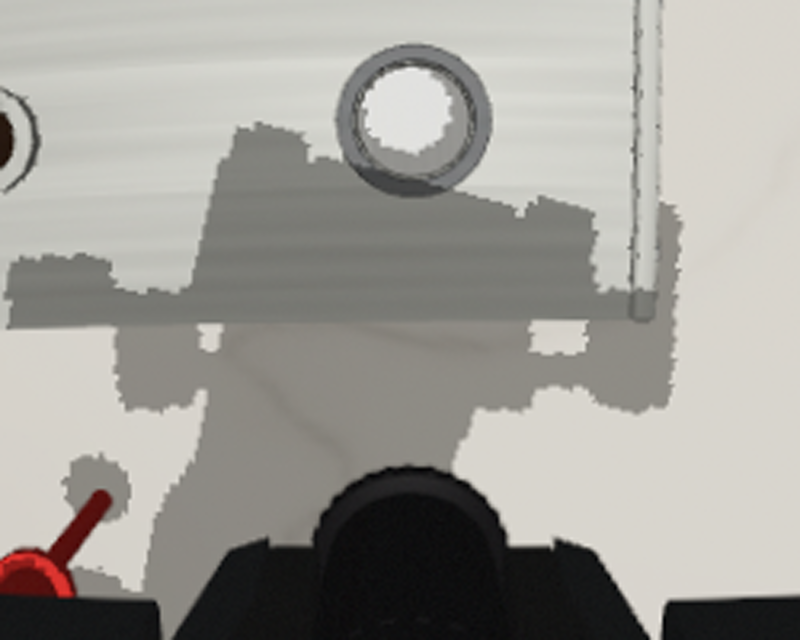

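The seat ring is centred at (414.5,120) in the crop, so raw (279.5,117.5). The held holder's flange arc tops out at (410,466), so raw (278,225.6). The rod's hole is at the left edge.

Run:
```python
from h import *
d=np.load('pics/w4.npz')
print('seat',atz(d,279.5,117.5,.096,True))
up=np.array([.967,.256,0])
o,_=ray(d,0,0)
for z in(.166,.171):
  for X in (atz(d,278.1,225.6,z,True),):print(X, X-.017*np.array([.967,.256,0]), 'hold centre')
```

```text
seat [ 0.59177473 -0.03315071  0.096     ]
[ 0.53605852 -0.04674392  0.166     ] [ 0.51961952 -0.05109592  0.166     ] hold centre
[ 0.53772189 -0.04629815  0.171     ] [ 0.52128289 -0.05065015  0.171     ] hold centre
```

Request:
{"name": "apply_moves", "arguments": {"travel": [[2.5,0.6,0],[5,1.2,0],[7.1,1.75,0],[7.1,1.75,-1.5],[7.1,1.75,-3],[7.1,1.75,-4.5],[7.1,1.75,-5.4],[7.1,1.75,-5.4]], "roll": [0,0,0,0,0,0,0,0], "gripper": [1.5,1.5,1.5,1.5,1.5,1.5,1.5,1.5]}}

```text
clock: 4.97
tool_pos: [0.59, -0.032, 0.1438]
eef_rot: [0.43, 0.562, -0.432, 0.559]
contact_force: [-1.0, -0.4, -0.9]
opening: 0.319
```

Request:
{"name": "apply_moves", "arguments": {"travel": [[0,0,0],[0,0,0],[0,0,-0.1],[0,0,-0.2],[0,0,-0.3],[0,0,-0.5],[0,0,-0.7],[0,0,-0.7]], "roll": [0,0,0,0,0,0,0,0], "gripper": [1.5,1.5,1.5,1.5,1.5,1.5,1.5,1.5]}}

```text
clock: 5.63
tool_pos: [0.5912, -0.0321, 0.1383]
eef_rot: [0.431, 0.561, -0.431, 0.56]
contact_force: [-0.0, 0.3, -1.3]
opening: 0.319
```

Request:
{"name": "apply_moves", "arguments": {"travel": [[0,0,-0.15],[0,0,-0.3],[0,0,-0.45],[0,0,-0.6],[0,0,-0.7],[0,0,-0.8],[0,0,-0.8],[0,0,-0.8]], "roll": [0,0,0,0,0,0,0,0], "gripper": [1.5,1.5,1.5,1.5,1.5,1.5,1.5,1.5]}}

```text
clock: 6.3
tool_pos: [0.5914, -0.0321, 0.1307]
eef_rot: [0.431, 0.56, -0.431, 0.56]
contact_force: [-0.7, -0.3, -0.9]
opening: 0.323
```

Request:
{"name": "apply_moves", "arguments": {"travel": [[0,0,-0.05],[0,0,-0.1],[0,0,-0.15],[0,0,-0.2],[0,0,-0.2],[0,0,-0.2],[0,0,-0.2],[0,0,-0.2]], "roll": [0,0,0,0,0,0,0,0], "gripper": [1.5,1.5,1.5,1.5,1.5,1.5,1.5,1.5]}}

```text
clock: 6.97
tool_pos: [0.5916, -0.032, 0.1296]
eef_rot: [0.431, 0.56, -0.431, 0.561]
contact_force: [-1.9, 0.2, 4.8]
opening: 0.322
```

Request:
{"name": "apply_moves", "arguments": {"travel": [[0,0,0.2],[0,0,0.2],[0,0,0.2],[0,0,0.2],[0,0,1.5],[0,0,4],[0,0,7],[0,0,9]], "roll": [0,0,0,0,0,0,0,0], "gripper": [3,4,5,6,6,6,6,6]}}

```text
clock: 7.63
tool_pos: [0.592, -0.0322, 0.2207]
eef_rot: [0.431, 0.56, -0.431, 0.561]
contact_force: [1.2, 0.4, -0.0]
opening: 0.683
```

Request:
{"name": "apply_moves", "arguments": {"travel": [[-2,-0.5,0],[-4,-1,0],[-6,-1.6,0],[-6.8,-1.8,0],[-6.8,-1.8,0],[-6.8,-1.8,0],[-6.8,-1.8,0],[-6.8,-1.8,0]], "roll": [0,0,0,0,0,0,0,0], "gripper": [6,6,6,6,6,6,6,6]}}

```text
clock: 8.3
tool_pos: [0.5248, -0.0495, 0.2187]
eef_rot: [0.431, 0.56, -0.431, 0.561]
contact_force: [-0.3, -0.7, -0.3]
opening: 0.682
```

Run:
```python
from h import *
d=snap('wrist','w5'); s=r.get_state();print(s['tool_pos'],s['contact_force'],s['clock'])
print(proj(d,[.5915,-.032,.159],True),proj(d,[.565,.0645,.156],True))
im=d['image'][:,:,::-1]
a=cv2.resize(im[70:170,215:345],None,fx=6,fy=6,interpolation=cv2.INTER_CUBIC)
cv2.imwrite('pics/w5c.png',a)
```

```text
[ 0.52457984 -0.04958321  0.21858517] [-0.09438902  0.02775533  0.13204338] 8.35
(np.float64(276.9885524330631), np.float64(125.13745757430006)) (np.float64(121.39310802546831), np.float64(132.88963265137494))
```

View pics/w5c.png

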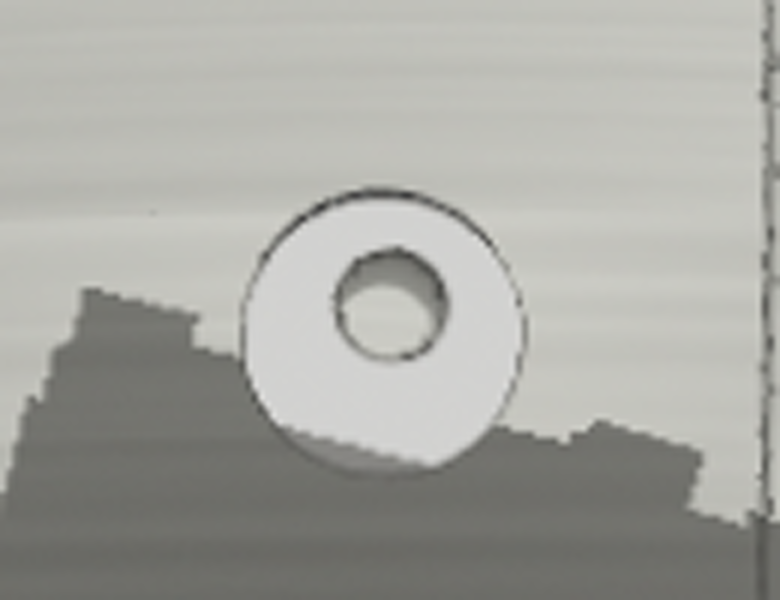

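The holder stands seated and released. In the crop the cap centre is at (383,334) and the vent at (391,304), so the vent is about 3.2 mm towards world +x. Next I look at the rod from the same relative pose.

Request:
{"name": "apply_moves", "arguments": {"travel": [[-0.6,2.4,0],[-1.3,4.8,0],[-2,7.2,0],[-2.6,9.6,0],[-2.6,9.6,0],[-2.6,9.6,0],[-2.6,9.6,0],[-2.6,9.6,0]], "roll": [0,0,0,0,0,0,0,0], "gripper": [6,6,6,6,6,6,6,6]}}

```text
clock: 9.02
tool_pos: [0.498, 0.0447, 0.2187]
eef_rot: [0.432, 0.56, -0.432, 0.56]
contact_force: [-0.4, 0.9, -0.2]
opening: 0.686
```

Run:
```python
from h import *
d=snap('wrist','w6'); s=r.get_state();print(s['tool_pos'],s['contact_force'],s['clock'])
print(proj(d,[.565,.0645,.156],True))
im=d['image'][:,:,::-1]
a=cv2.resize(im[70:170,215:345],None,fx=6,fy=6,interpolation=cv2.INTER_CUBIC)
cv2.imwrite('pics/w6c.png',a)
```

```text
[0.49789275 0.04457174 0.21870064] [ 0.08904754 -0.53641764 -0.35887804] 9.0667
(np.float64(272.9190874760961), np.float64(123.35585985599664))
```

View pics/w6c.png

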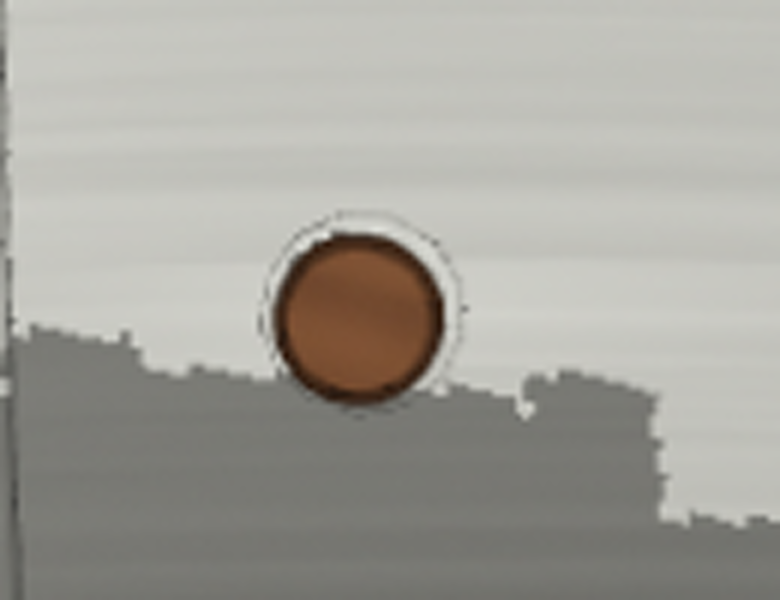

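Run:
```python
from h import *
a=np.load('pics/w5.npz');b=np.load('pics/w6.npz')
c=atz(a,215+383.5/6,70+334/6,.159,True);v=atz(a,215+391.5/6,70+304.5/6,.159,True);ro=atz(b,215+358.5/6,70+319/6,.156,True)
print(c,v,ro,'v-rod',v-ro)
s=r.get_state();print(s['tool_pos'],s['q'].round(2))
for d,t in((a,[.52458,-.04958,.21859]),(b,s['tool_pos'])):print(-d['R'].T@d['t']-t)
```

```text
[ 0.5914871  -0.03316835  0.159     ] [ 0.59449336 -0.03317252  0.159     ] [0.56538323 0.06347877 0.156     ] v-rod [ 0.02911013 -0.09665129  0.003     ]
[0.49789275 0.04457174 0.21870064] [-0.19  0.58  0.01  1.98 -0.01  0.58 -1.48]
[0.07097612 0.01822723 0.13240515]
[0.07098419 0.01819637 0.13226349]
```

Request:
{"name": "apply_moves", "arguments": {"travel": [[2,0.6,0],[4,1.2,0],[6.65,1.9,0],[6.65,1.9,-1],[6.65,1.9,-2],[6.65,1.9,-2],[6.65,1.9,-2],[6.65,1.9,-2]], "roll": [0,0,0,0,0,0,0,0], "gripper": [6,6,6,6,6,6,6,6]}}

```text
clock: 9.73
tool_pos: [0.5629, 0.0642, 0.1986]
eef_rot: [0.431, 0.561, -0.432, 0.56]
contact_force: [-0.3, -0.1, -0.7]
opening: 0.681
```

Request:
{"name": "apply_moves", "arguments": {"travel": [[0.2,0,-1],[0.2,0,-3],[0.2,0,-5],[0.2,0,-7.1],[0.2,0,-7.1],[0.2,0,-7.1],[0.2,0,-7.1],[0.2,0,-7.1]], "roll": [0,0,0,0,0,0,0,0], "gripper": [6,6,6,5,4,3.5,3.2,3], "newtons": 8}}

```text
clock: 10.4
tool_pos: [0.5668, 0.065, 0.129]
eef_rot: [0.432, 0.56, -0.431, 0.561]
contact_force: [0.9, 0.3, 0.4]
opening: 0.342
```

Request:
{"name": "apply_moves", "arguments": {"travel": [[0,0,0],[0,0,0],[0,0,0],[0,0,0],[0,0,0],[0,0,0],[0,0,0],[0,0,0]], "roll": [0,0,0,0,0,0,0,0], "gripper": [2.5,2,1.5,0.5,0.5,0.5,0.5,0.5], "newtons": 30}}

```text
clock: 11.07
tool_pos: [0.5664, 0.065, 0.1285]
eef_rot: [0.431, 0.56, -0.431, 0.561]
contact_force: [-1.5, -0.6, 6.7]
opening: 0.191
```

Request:
{"name": "apply_moves", "arguments": {"travel": [[0,0,1.5],[0,0,4.5],[0,0,8],[0,0,11],[0,0,14],[0,0,15.5],[0,0,15.5],[0,0,15.5]], "roll": [0,0,0,0,0,0,0,0], "gripper": [0.5,0.5,0.5,0.5,0.5,0.5,0.5,0.5]}}

```text
clock: 11.73
tool_pos: [0.5658, 0.0649, 0.2827]
eef_rot: [0.431, 0.56, -0.431, 0.561]
contact_force: [-1.1, 0.0, -2.0]
opening: 0.195
```

Request:
{"name": "apply_moves", "arguments": {"travel": [[0.7,-2.4,0],[1.5,-4.8,0],[2.2,-7.2,0],[2.9,-9.65,0],[2.9,-9.65,0],[2.9,-9.65,0],[2.9,-9.65,0],[2.9,-9.65,0]], "roll": [0,0,0,0,0,0,0,0], "gripper": [0.5,0.5,0.5,0.5,0.5,0.5,0.5,0.5]}}

```text
clock: 12.4
tool_pos: [0.5941, -0.0298, 0.2815]
eef_rot: [0.43, 0.562, -0.431, 0.56]
contact_force: [0.5, 0.7, -0.4]
opening: 0.199
```

Run:
```python
from h import *
d=snap('wrist','w7'); s=r.get_state();t=s['tool_pos'];print(t,s['contact_force'],s['clock'],s['opening'])
print(proj(d,[.5945,-.0332,.159],True),proj(d,t-[0,0.001,.1045],True))
im=d['image'][:,:,::-1]
cv2.imwrite('pics/w7c.png',cv2.resize(im[130:300,190:370],None,fx=3.5,fy=3.5,interpolation=cv2.INTER_CUBIC))
```

```text
[ 0.59433273 -0.02978862  0.28190303] [ 0.32552417 -0.61089606 -0.38172392] 12.45 0.1955917844164681
(np.float64(281.37490336868325), np.float64(209.0495649562216)) (np.float64(278.4762588933865), np.float64(215.21714875301313))
```

View pics/w7c.png

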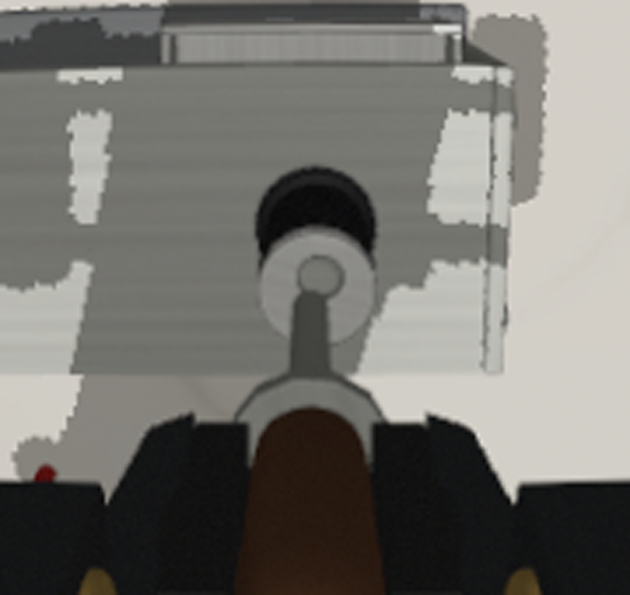

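Request:
{"name": "apply_moves", "arguments": {"travel": [[0,0,-0.3],[0,0,-0.6],[0,0,-1],[0,0,-1.2],[0,0,-1.2],[0,0,-1.2],[0,0,-1.2],[0,0,-1.2]], "roll": [0,0,0,0,0,0,0,0], "gripper": [0.5,0.5,0.5,0.5,0.5,0.5,0.5,0.5]}}

```text
clock: 13.12
tool_pos: [0.5951, -0.0316, 0.2709]
eef_rot: [0.431, 0.56, -0.431, 0.561]
contact_force: [0.4, 0.4, -1.4]
opening: 0.191
```

Request:
{"name": "apply_moves", "arguments": {"travel": [[0.04,0,-0.2],[0.04,0,-0.4],[0.04,0,-0.6],[0.04,0,-0.75],[0.04,0,-0.9],[0.04,0,-1.0],[0.04,0,-1.0],[0.04,0,-1.0]], "roll": [0,0,0,0,0,0,0,0], "gripper": [0.5,0.5,0.5,0.5,0.5,0.5,0.5,0.5]}}

```text
clock: 13.78
tool_pos: [0.5953, -0.0316, 0.2607]
eef_rot: [0.431, 0.56, -0.431, 0.56]
contact_force: [1.0, -0.2, -0.8]
opening: 0.193
```

Request:
{"name": "apply_moves", "arguments": {"travel": [[0,0,-0.1],[0,0,-0.2],[0,0,-0.3],[0,0,-0.4],[0,0,-0.45],[0,0,-0.5],[0,0,-0.5],[0,0,-0.5]], "roll": [0,0,0,0,0,0,0,0], "gripper": [0.5,0.5,0.5,0.5,0.5,0.5,0.5,0.5]}}

```text
clock: 14.45
tool_pos: [0.5958, -0.0316, 0.2563]
eef_rot: [0.431, 0.56, -0.431, 0.561]
contact_force: [-0.4, -0.3, 5.1]
opening: 0.197
```

Request:
{"name": "apply_moves", "arguments": {"travel": [[0,0,-0.05],[0,0,-0.1],[0,0,-0.15],[0,0,-0.2],[0,0,-0.25],[0,0,-0.3],[0,0,-0.35],[0,0,-0.4]], "roll": [0,0,0,0,0,0,0,0], "gripper": [0.5,0.5,0.5,0.5,0.5,0.5,0.5,0.5], "newtons": 50}}

```text
clock: 15.12
tool_pos: [0.5964, -0.0317, 0.2528]
eef_rot: [0.432, 0.56, -0.431, 0.561]
contact_force: [0.6, 0.6, 6.6]
opening: 0.189
```

Request:
{"name": "apply_moves", "arguments": {"travel": [[-0.05,0,-0.1],[-0.05,0,-0.2],[-0.05,0,-0.3],[-0.05,0,-0.4],[-0.05,0,-0.5],[-0.05,0,-0.6],[-0.05,0,-0.7],[-0.05,0,-0.8]], "roll": [0,0,0,0,0,0,0,0], "gripper": [0.5,0.5,0.5,0.5,0.5,0.5,0.5,0.5]}}

```text
clock: 15.78
tool_pos: [0.5962, -0.0317, 0.245]
eef_rot: [0.432, 0.559, -0.43, 0.562]
contact_force: [0.8, 0.8, 8.9]
opening: 0.189
```

Request:
{"name": "apply_moves", "arguments": {"travel": [[-0.03,0,-0.15],[-0.03,0,-0.3],[-0.03,0,-0.45],[-0.03,0,-0.6],[-0.03,0,-0.75],[-0.03,0,-0.9],[-0.03,0,-1.05],[-0.03,0,-1.2]], "roll": [0,0,0,0,0,0,0,0], "gripper": [0.5,0.5,0.5,0.5,0.5,0.5,0.5,0.5]}}

```text
clock: 16.45
tool_pos: [0.5959, -0.0316, 0.2331]
eef_rot: [0.432, 0.559, -0.43, 0.562]
contact_force: [-0.7, -0.3, 9.1]
opening: 0.184
```

Request:
{"name": "apply_moves", "arguments": {"travel": [[0,0,-0.15],[0,0,-0.3],[0,0,-0.45],[0,0,-0.6],[0,0,-0.75],[0,0,-0.9],[0,0,-1.05],[0,0,-1.2]], "roll": [0,0,0,0,0,0,0,0], "gripper": [0.5,0.5,0.5,0.5,0.5,0.5,0.5,0.5]}}

```text
clock: 17.12
tool_pos: [0.5958, -0.0316, 0.2211]
eef_rot: [0.432, 0.559, -0.43, 0.561]
contact_force: [-1.0, 0.5, 9.7]
opening: 0.189
```

Request:
{"name": "apply_moves", "arguments": {"travel": [[0,0,-0.15],[0,0,-0.3],[0,0,-0.45],[0,0,-0.6],[0,0,-0.75],[0,0,-0.9],[0,0,-1.05],[0,0,-1.2]], "roll": [0,0,0,0,0,0,0,0], "gripper": [0.5,0.5,0.5,0.5,0.5,0.5,0.5,0.5]}}

```text
clock: 17.78
tool_pos: [0.594, -0.0315, 0.207]
eef_rot: [0.431, 0.561, -0.431, 0.56]
contact_force: [0.5, 0.4, -1.0]
opening: 0.189
```

Request:
{"name": "apply_moves", "arguments": {"travel": [[0,0,-0.15],[0,0,-0.3],[0,0,-0.45],[0,0,-0.6],[0,0,-0.75],[0,0,-0.9],[0,0,-1.05],[0,0,-1.15]], "roll": [0,0,0,0,0,0,0,0], "gripper": [0.5,0.5,0.5,0.5,0.5,0.5,0.5,0.5]}}

```text
clock: 18.45
tool_pos: [0.5944, -0.0316, 0.196]
eef_rot: [0.431, 0.561, -0.431, 0.56]
contact_force: [-0.2, 0.3, -0.5]
opening: 0.188
```

Request:
{"name": "apply_moves", "arguments": {"travel": [[0,0,1],[0,0,3],[0,0,5],[0,0,7],[0,0,8.5],[0,0,9],[-0.5,1.5,9],[-1,3.5,9]], "roll": [0,0,0,0,0,0,0,0], "gripper": [0.5,0.5,0.5,0.5,0.5,0.5,0.5,0.5]}}

```text
clock: 19.12
tool_pos: [0.5846, 0.0012, 0.2869]
eef_rot: [0.432, 0.559, -0.433, 0.56]
contact_force: [-0.7, 0.5, -1.6]
opening: 0.189
```

Request:
{"name": "apply_moves", "arguments": {"travel": [[-0.6,2,0],[-1.2,4,0],[-1.8,6.15,0],[-1.8,6.15,0],[-1.8,6.15,-2],[-1.8,6.15,-4],[-1.8,6.15,-5.5],[-1.8,6.15,-5.5]], "roll": [0,0,0,0,0,0,0,0], "gripper": [0.5,0.5,0.5,0.5,0.5,0.5,0.5,0.5]}}

```text
clock: 19.78
tool_pos: [0.5644, 0.0641, 0.2284]
eef_rot: [0.429, 0.562, -0.433, 0.559]
contact_force: [-0.9, -0.5, -1.1]
opening: 0.189
```

Request:
{"name": "apply_moves", "arguments": {"travel": [[0,0,0],[0,0,0],[0,0,0],[0,0,0],[0,0,0],[0,0,0],[0,0,0],[0,0,0]], "roll": [0,0,0,0,0,0,0,0], "gripper": [0.5,0.5,0.5,0.5,0.5,0.5,0.5,0.5]}}

```text
clock: 20.45
tool_pos: [0.5665, 0.0649, 0.2314]
eef_rot: [0.431, 0.56, -0.431, 0.561]
contact_force: [0.2, -0.5, -1.3]
opening: 0.185
```

Run:
```python
from h import *
d=snap('wrist','w8'); s=r.get_state();t=s['tool_pos'];print(t,s['contact_force'],s['clock'],s['opening'])
print(proj(d,[.565,.0635,.096],True),proj(d,t-[0,0.001,.1045],True))
im=d['image'][:,:,::-1]
cv2.imwrite('pics/w8c.png',cv2.resize(im[150:290,190:370],None,fx=4.2,fy=4.2,interpolation=cv2.INTER_CUBIC))
```

```text
[0.56652368 0.06493368 0.23132017] [ 0.61539666  0.16500898 -1.78630898] 20.5 0.1925351483122715
(np.float64(278.14734632522993), np.float64(206.7363138822913)) (np.float64(278.1644989621855), np.float64(215.65035181536632))
```

View pics/w8c.png

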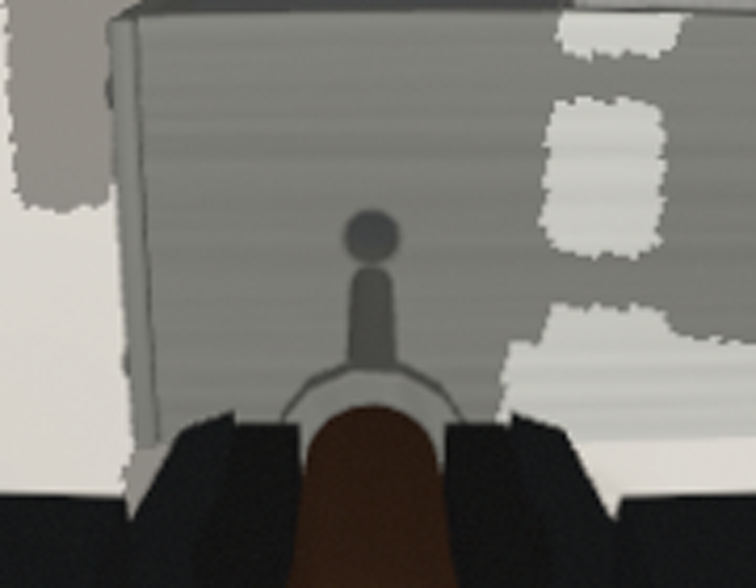

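Crop: rest hole at (371,237) and rod tip at about (371,283), which lines up once lowered.

Request:
{"name": "apply_moves", "arguments": {"travel": [[0,0,-1],[0,0,-2],[0,0,-2.6],[0,0,-2.9],[0,0,-3.2],[0,0,-3.5],[0,0,-3.7],[0,0,-3.7]], "roll": [0,0,0,0,0,0,0,0], "gripper": [0.5,0.5,0.5,0.5,0.5,0.5,0.5,0.5]}}

```text
clock: 21.17
tool_pos: [0.5664, 0.0649, 0.1939]
eef_rot: [0.431, 0.561, -0.431, 0.56]
contact_force: [0.2, 0.2, -1.3]
opening: 0.187
```

Request:
{"name": "apply_moves", "arguments": {"travel": [[0,0,-1],[0,0,-2],[0,0,-3],[0,0,-4],[0,0,-5],[0,0,-5.8],[0,0,-6.2],[0,0,-6.2]], "roll": [0,0,0,0,0,0,0,0], "gripper": [0.5,0.5,0.5,0.5,0.5,0.5,0.5,0.5]}}

```text
clock: 21.83
tool_pos: [0.5659, 0.0648, 0.131]
eef_rot: [0.431, 0.561, -0.432, 0.56]
contact_force: [-0.5, -0.4, -0.5]
opening: 0.186
```

Request:
{"name": "apply_moves", "arguments": {"travel": [[0,0,-0.1],[0,0,-0.2],[0,0,-0.3],[0,0,-0.35],[0,0,-0.35],[0,0,-0.35],[0,0,-0.35],[0,0,-0.35]], "roll": [0,0,0,0,0,0,0,0], "gripper": [0.5,0.5,0.5,0.5,0.5,0.5,0.5,0.5]}}

```text
clock: 22.5
tool_pos: [0.5666, 0.0649, 0.1289]
eef_rot: [0.431, 0.56, -0.431, 0.561]
contact_force: [0.1, 1.0, -1.4]
opening: 0.191
```

Request:
{"name": "apply_moves", "arguments": {"travel": [[0,0,-0.05],[0,0,-0.1],[0,0,-0.15],[0,0,-0.15],[0,0,-0.15],[0,0,-0.15],[0,0,-0.15],[0,0,-0.15]], "roll": [0,0,0,0,0,0,0,0], "gripper": [0.5,0.5,0.5,0.5,0.5,0.5,0.5,0.5]}}

```text
clock: 23.17
tool_pos: [0.5666, 0.065, 0.1285]
eef_rot: [0.431, 0.56, -0.431, 0.561]
contact_force: [-1.4, -0.0, 8.9]
opening: 0.186
```

Collar on the deck. Release and retreat.

Request:
{"name": "apply_moves", "arguments": {"travel": [[0,0,0.1],[0,0,0.1],[0,0,0.1],[0,0,0.1],[0,0,0.1],[0,0,1.5],[0,0,5],[0,0,9]], "roll": [0,0,0,0,0,0,0,0], "gripper": [2,3,4,5,6,6,6,6]}}

```text
clock: 23.83
tool_pos: [0.5647, 0.0647, 0.2162]
eef_rot: [0.43, 0.562, -0.433, 0.559]
contact_force: [1.2, 0.7, 0.9]
opening: 0.683
```

Request:
{"name": "apply_moves", "arguments": {"travel": [[-2,-2,1],[-5,-4,2],[-8,-6,3],[-10,-8,4],[-12,-10,5],[-13,-11,6],[-13,-11,6],[-13,-11,6]], "roll": [0,0,0,0,0,0,0,0], "gripper": [6,6,6,6,6,6,6,6]}}

```text
clock: 24.5
tool_pos: [0.437, -0.0453, 0.2776]
eef_rot: [0.432, 0.56, -0.431, 0.561]
contact_force: [0.3, 0.0, 1.1]
opening: 0.682
```

Request:
{"name": "apply_moves", "arguments": {"travel": [[0,0,0],[0,0,0],[0,0,0],[0,0,0],[0,0,0],[0,0,0],[0,0,0],[0,0,0]], "roll": [0,0,0,0,0,0,0,0], "gripper": [6,6,6,6,6,6,6,6]}}

```text
clock: 25.17
tool_pos: [0.4366, -0.0451, 0.2772]
eef_rot: [0.431, 0.56, -0.431, 0.56]
contact_force: [0.4, 1.0, -0.1]
opening: 0.682
```

Run:
```python
from h import *
d=snap('wrist','w9'); s=r.get_state();print(s['tool_pos'],s['contact_force'],s['clock'],s['opening'])
e=snap('scene','s9')
A=d['image'][0:300,100:460];B=e['image'][150:300,180:360]
A=cv2.resize(A,(480,400),interpolation=cv2.INTER_CUBIC);B=cv2.resize(B,(320,267),interpolation=cv2.INTER_CUBIC)
c=np.zeros((400,800,3),np.uint8);c[:,:480]=A;c[:267,480:]=B
cv2.imwrite('pics/fin.png',cv2.resize(c[:,:,::-1],None,fx=1,fy=1))
```

```text
[ 0.43653962 -0.0450594   0.27722845] [0.50660619 0.7919666  0.03496913] 25.2167 0.6847020465386318
```

View pics/fin.png

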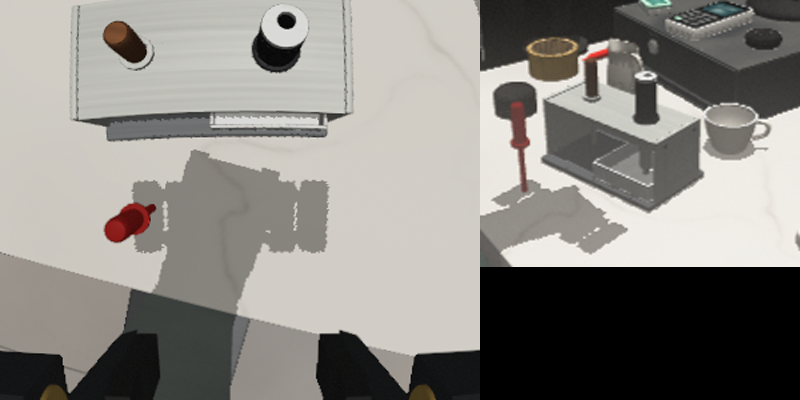

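The last view shows the holder upright in the seat, the rod hanging in its hole and the red rod untouched. Something stands under the seat at about (645,160). I have no views left, so I'll check its height numerically from the scene picture.

Run:
```python
from h import *
e=np.load('pics/s9.npz')
for z in(.159,.096,.084,.078,.05,.013):print(z,np.round(proj(e,[.5915,-.033,z]),1))
g=cv2.cvtColor(e['image'],cv2.COLOR_RGB2GRAY)
print('cols 258-290');
for v in range(188,272,2):print(v,*(f'{x:3d}' for x in g[v,256:292:2]))
```

```text
0.159 [274.1 192.1]
0.096 [274.3 216.6]
0.084 [274.4 221.1]
0.078 [274.4 223.3]
0.05 [274.4 233.6]
0.013 [274.5 246.9]
cols 258-290
188 113 116 121 124 119 115 115 108 110  83  61  53  53  53  54  53  54  53
190 111 116 120 121 121 102 125 173 228 220 139  90  59  55  54  52  52  55
192 110 113 115 119 119 102 234 234 150 108 156 236  72  74  57  52  54  54
194 109 111 115 116 116  99  88 224 230 231 211 130  54  54  79  68  57  54
196 104  99 108 112 110  99  50  70  81  82  65  50  73  61  55  60  81  62
198 106 108  99 110 104  94  48  47  49  49  47  48 224 160  68  60  57  63
200 204 152 111 104 104  88  50  50  50  51  50  48 224 233 184  79  73  58
202 204 204 205 205 150 107  51  50  51  51  52  51 225 234 233 234 158  80
204 204 204 204 205 206 207  51  52  52  51  50  53 225 234 234 234 234 233
206 202 201 205 205 203 204  51  53  54  52  52  51 226 234 234 234 234 232
208 201 204 202 200 202 205  53  51  52  53  53  50 218 232 234 234 234 234
210 201 200 200 201 204 201  53  53  52  53  53  52 195 207 207 224 233 234
212 202 199 201 202 201 202  55  56  54  55  54  55 192 
[... 1523 characters left out ...]
  94  96  98  96
254 101 103 101 101 104 104 105 106 111 216 120  95  96  98  94  96  97  98
256 113 121 117 106 104 103 104 105 107 108 107  95  96  97  96  98  97  97
258  93 111 112 102 118 102 104 106 105 109 107  96  97  97  97  99  95 105
260 146  87  92 106 115 100 100 109 104 108 107 100  98  99  97  87 149 225
262 235 235 137  86  89 106 119 105 125 113 158 100  97  97 104 159 237 237
264 231 233 235 190 136  87  83 106 120 116 118 104  86 150 162 236 237 237
266 231 227 233 235 236 236 160  95  88 104  94 105 158 236 237 237 236 237
268 236 234 231 231 233 235 236 236 161 110 149 237 237 236 237 236 237 237
270 236 237 237 236 236 235 234 233 235 236 236 236 236 236 237 236 237 237
```

```bash
python3 -c "
from plant import r
print(r.finish_job())"
```

```text
the job is handed in; nothing more can be done
None
```

The charger is out of the holder and standing in the tray, and I handed the job in at about 25 s of the 72 s allowed; no verdict was given.

- **Holder:** I set it mouth down in the seat, pressing with about 6 N until the flange stopped, and let go. The last picture shows it upright and empty in the seat.
- **Vent hole:** The wrist camera showed it about 3 mm from the cap's centre, towards world +x.
- **Pushing:** I pushed the rod in slowly. The force stayed at about 11 N or less at every reading. It dropped to nothing about 56 mm into the cap, and I carried on to about 67 mm, short of the collar.
- **Charger:** I had used up my picture views by the end, so this check was by pixel values from the scene camera only. The charger's lower end is at the height of the tray floor, so it is clear of the holder.
- **Rod:** It went back into its own hole, with about 10 N on the deck when the collar touched. The last picture shows it hanging there.
- **Everything else:** The red look-alike rod, the lids, the cup and the jug look untouched in the last picture. The kitchen timer was outside the picture, and I did not check it again.
- **Disagreement:** The top and wrist cameras differed by about 4 mm in x. I relied on positions relative to the wrist camera, and all three fits worked first time.

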